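# Load the sandwich press, shut it and start it

## Task

Lay the hash brown from the wooden board flat in the empty mould of the sandwich press, next to the one already in the other mould, and let go of it. Then lower the lid until it is fully shut, without slamming it. With the lid shut press the square key fully down and let it come up, then do the same with the long key; leave the round key alone, and do not knock over the mug, the jar or the can.

Things in the scene. Friction and masses are not known exactly. Their poses are not given: they have to be found in the camera images.
- press: black sandwich press fixed to the worktop; origin at the underside, in the middle of the moulded part, x to its back (hinge side), y to its left, z up. Moulded part 200 (x) by 205 (y) mm, front edge at x = -100 mm, with two shallow rectangular moulds side by side under the open lid and a key panel on its right
- mould_left (a point): centre of the floor of the left mould, at (-5, 49, 55) mm in the press's frame. The mould is 124 (press x) by 82 (press y) mm, its rim 5 mm higher than its floor. The empty one of the two moulds has a few flat crumbs in it
- mould_right (a point): centre of the floor of the right mould, at (-5, -49, 55) mm in the press's frame; same size and rim as the left
- key_panel (a point): centre of the top of the key panel, 70 mm above the worktop, 190 (press x) by 75 (press y) mm, at (5, -144) mm in the press's frame. Three grey spring keys stand on it in a row along x at press x = -60, -5 and 50 mm, y = -144 mm; which key is in which place varies
- lid (a joint): lid hinge of the press, rad: 0 shut (level), about 1.57 standing upright, at most 1.8; it starts open and stays at any angle by friction (about 0.75 N m), so it has to be moved all the way down (about 4 N at the bar)
- lid_hinge (a point): point on the lid's hinge axis, middle of its width, 85 mm behind the press's origin and 75.5 mm above the worktop; the axis runs along the press's y
- lid_bar (a point): middle of the lid's handle: straight round steel bar 14 mm thick, 110 mm long along the press's y, on two side arms, with a 39 mm open gap to the lid's free edge. 222 mm from the hinge axis along the lid and 18 mm outward of the lid's underside (upright: 18 mm behind the hinge; shut: 93.5 mm above the worktop). The lid is 172 mm long, 205 wide, 34 thick
- patty: the hash brown to load: rigid golden-brown frozen slab 88 (x) by 56 (y) by 18 (z) mm, about 90 g, lying on the board; origin at the centre of its underside. In the mould its long side runs along the press's x
- patty_in: a hash brown of the same kind, already lying in one of the two moulds (left or right); origin at the centre of its underside. It must stay in its mould
- board: wooden board fixed to the worktop, 170 (x) by 210 (y) by 15 mm high; origin at the centre of its underside
- key_square_top (a point): centre of the top face of the square key, 26 by 26 mm, when up 86 mm above the worktop; pressed straight down
- key_long_top (a point): centre of the top face of the long key, 16 (press x) by 50 (press y) mm, when up 86 mm above the worktop; pressed straight down
- key_round_top (a point): centre of the top face of the round key, 26 mm diameter, when up 86 mm above the worktop; not to be pressed
- key_square (a joint): travel of the square key, m: 0 up, 0.006 fully down; spring, 1.5 N to start and 5 N fully down
- key_long (a joint): travel of the long key, m: as the square key
- key_round (a joint): travel of the round key, m: as the square key
- mug: white mug, 80 mm wide, 90 mm high, standing on the worktop; origin at the centre of its underside
- jar: amber jar with a steel cap, 68 mm wide, 100 mm high; origin at the centre of its underside
- can: steel food can with a paper label, 74 mm wide, 90 mm high; origin at the centre of its underside
Not all that is in view belongs to the job. Leave any purple look-alike of the patty_in alone. What is shaped like the patty but grey or white is not meant.

How it is judged (in metres and radians):
On the way, in this order (a step that is already met when the one before it is completed fails the run):
1. the hash brown lies flat in the empty mould, let go (x of patty in the frame of press between -0.025 and 0.015 m and z of patty in the frame of press between 0.05 and 0.0585 m and angle between patty's own z axis and vertical below 0.08 rad and (y of patty in the frame of press between -0.066 and -0.032 m or y of patty in the frame of press between 0.032 and 0.066 m) and contact force between patty and the fingers below 0.2 N and linear speed of patty below 0.03 m/s), for 0.2 s.
2. the lid is fully shut (value of joint lid below 0.035 rad and velocity of joint lid between -0.1 and 0.1 rad/s), for 0.2 s.
3. the square key is pressed down with the lid shut (value of joint key_square above 0.0045 m and value of joint lid below 0.035 rad).
4. the long key is pressed down with the lid shut, the square key up again (value of joint key_long above 0.0045 m and value of joint key_square below 0.002 m and value of joint lid below 0.035 rad).
At the end, for the whole second after the job is handed in: Both hash browns lie flat, one in each mould (centre within 20 mm in x and 17 mm in y of a mould's centre, underside within 5 mm below and 3.5 mm above the mould floor, tilt under 0.08 rad) and at rest; the lid is shut to within 0.035 rad; all three keys are up (less than 1.5 mm down) (x of patty in the frame of press between -0.025 and 0.015 m and z of patty in the frame of press between 0.05 and 0.0585 m and angle between each of patty, patty_in's own z axis and vertical below 0.08 rad and (y of patty in the frame of press between -0.066 and -0.032 m or y of patty in the frame of press between 0.032 and 0.066 m) and x of patty_in in the frame of press between -0.025 and 0.015 m and z of patty_in in the frame of press between 0.05 and 0.0585 m and (y of patty_in in the frame of press between -0.066 and -0.032 m or y of patty_in in the frame of press between 0.032 and 0.066 m) and value of joint lid below 0.035 rad and value of joint each of key_square, key_long, key_round below 0.0015 m and linear speed of patty below 0.02 m/s); the robot touches nothing.
It fails at once if the lid was slammed (faster than 2.5 rad/s downwards) (velocity of joint lid below -2.5 rad/s).
It fails at once if the round key was pressed (more than 3 mm) (value of joint key_round above 0.003 m).
It fails at once if a key was pressed (more than 3 mm) while the lid was not shut (value of joint any of key_square, key_long above 0.003 m and value of joint lid above 0.06 rad).
It fails at once if the square and the long key were down together (value of joint each of key_square, key_long above 0.003 m).
It fails at once if the mug, the jar or the can was knocked over (tilted more than 0.5 rad) (angle between any of mug, jar, can's own z axis and vertical above 0.5 rad).
It also fails if it takes over 72 s, if anything falls off the work surface, if the arm or the gripper's body presses on something with over 40 N, if the wrist force passes 120 N, or if a joint passes its speed limit or range.

## Robot

A 6-joint arm with a two-finger parallel gripper is mounted at the origin on the work surface. World frame = base frame: x ahead of the robot, y to its left, z up, the work surface at z = 0. Lengths are in m, angles in degrees, forces in N, time in s.
With the tool pointing down it reaches from about 0.4 to 0.825 m from the base axis. Payload 7 kg.
Tool frame: the origin (TCP) lies at the very end of the fingers, on their centre line; the grasp point (between the pads) lies 19 mm behind it (ctrl.grip_point_offset is the distance from the TCP to the grasp point, in m); x points along the fingers, z is the direction in which the jaws open and shut, and the axes are right-handed (so a half turn about x gives the same grasp; the last joint's range is limited). The gripper opens to 88 mm and grips with 3 to 60 N. Pads are 19 mm wide; open, the fingers measure 130 mm over their backs; the gripper's body (78 mm by 193 mm) begins 47 mm behind the grasp point.
Start: joints at [89.731, 20.546, 0.682, 0, -70.136, -16.507], TCP at [0.195, 0.646, 0.227] pointing down, gripper open.
Joint ranges: [-176.03, 176.03], [-82.01, 121.73], [-58.28, 71.71], [-173.87, 95.51], [-174.79, -0.11], [-173.66, 173.66]. Speed limits (degrees/s): [136.94, 136.94, 172.46, 180, 180, 180].

## Interface

Orientations are given as [roll, pitch, yaw] about the fixed x, y, z axes, in that order (R = Rz(yaw) Ry(pitch) Rx(roll)).
In Python, from plant import get_obs, snapshot, calibration, close_job, ctrl gives the robot as it stands.
- The arm moves only by the tool move_arm, never from a script. Its argument "commands" is a list that holds one entry, the list of rows, each a list of 4 numbers: the shift along the tool's x, y, z in cm, then the turn about the tool's x in rad. In form: [[[dx, dy, dz, spin], ...]]. A call has 1 to 8 rows; each row shifts and turns the commanded pose from where the row before left it, along the tool's axes as they then stand; what a row does not reach is not made up. A row lasts 1/10 s, in which the tool goes at most 50 mm and 8.59 degrees, less where a joint would pass 70% of its speed; a pose out of reach is approached as far as the arm can. A call with a gripper value outside its range is refused whole. "jaw" is the finger opening in cm, from 0 to 8.76, set as the call begins (left out, the last holds). The fingers move at their own pace and stop on an object; the grip force is fixed at half the most. Time passes only in rows, so rows that do not move let the fingers close. It gives the time, the measured TCP pose, the force and the opening at its end, in the units of the state.
- get_obs(): the state, without advancing time (a new reading comes with each control period).
- snapshot(name): name is "side" or "top"; returns (picture, depth): 420x560x3 uint8, red, green, blue; 420x560 float32, m along the optical axis (not along the pixel's ray), 0 where there is no reading.
- calibration(name): a dict with "mtx" (3x3 intrinsics, pixels), "T" (4x4, takes a point from camera to world coordinates). Camera axes: x right, y up, looking along -z (the intrinsics and any distortion apply to the point x, -y, -z); pixel columns grow to the right and rows downward; lengths in m; the calibration is good to about 2 mm. A picture is of the moment at which its call begins. calibration takes no time and is no camera call.
- close_job(): hands the job in, once; it reports no verdict.
The state is a dict: "clock": time; "joint_pos": joint angles; "qvel": joint speeds; "tau": joint torques, N m; "tool_pos": TCP position; "orientation": TCP orientation; "force": force on the tool from outside, world axes, zero at the start; "moment": the same for the moment, N m; "opening": finger opening in m.
Only numpy, scipy, OpenCV 4.12 (cv2) and the standard library are available. Lean on these libraries where they do the work, as an engineer would, in place of code of your own. Each camera call takes 0.05 s, during which the arm holds its last target. There are 200 camera calls.

## Working session

There is one attempt and no reset: what is moved stays moved. The work goes in short steps, Python scripts to look and compute and a tool call to move; the robot and the scene stay as the last step left them, time stands still between calls to the robot, and variables do not carry over. Pictures are saved under pics/ and viewed, about 8 in all and at most 12, crops included, and the job is handed in when it is done.

Besides the shell and the picture viewer there is one more tool, called after "Emit:" as name(argument=value, ...), one argument or row to a line, values as JSON. move_arm: Moves the arm, as the interface text tells. Its arguments: {"type":"object","properties":{"commands":{"type":"array"},"jaw":{"type":"number"}},"required":["commands"]}

```bash
ls; mkdir -p pics
cat > h.py <<'E'
import numpy as np, cv2
from plant import get_obs, snapshot, calibration, close_job, ctrl
def grab(n,tag):
    im,d=snapshot(n); np.savez(f'pics/{tag}.npz',im=im,d=d); cv2.imwrite(f'pics/{tag}.png',im[...,::-1]); return im,d
def cloud(n,d):
    c=calibration(n);K=c['mtx'];T=c['T'];h,w=d.shape
    u,v=np.meshgrid(np.arange(w),np.arange(h))
    x=(u-K[0,2])/K[0,0]*d;y=(v-K[1,2])/K[1,1]*d
    P=np.stack([x,-y,-d],-1)@T[:3,:3].T+T[:3,3]; P[d<=0]=np.nan
    return P
E
python3 - <<'E'
from h import *
ims=[grab(n,n+'0')[0] for n in('top','side')]
for n in('top','side'):
    c=calibration(n);print(n,{k:np.round(v,3) if not isinstance(v,str) else v for k,v in c.items()})
o=get_obs();print(o)
E
```

```text
pics
top {'mtx': array([[417.906,   0.   , 270.514],
       [  0.   , 417.906, 209.139],
       [  0.   ,   0.   ,   1.   ]]), 'T': array([[ 0.   ,  0.983, -0.184,  0.177],
       [-1.   , -0.002, -0.01 , -0.02 ],
       [-0.011,  0.184,  0.983,  1.512],
       [ 0.   ,  0.   ,  0.   ,  1.   ]])}
side {'mtx': array([[432.566,   0.   , 276.94 ],
       [  0.   , 432.566, 214.657],
       [  0.   ,   0.   ,   1.   ]]), 'T': array([[ 1.   , -0.003, -0.028,  0.44 ],
       [-0.021,  0.576, -0.817, -0.984],
       [ 0.019,  0.818,  0.575,  0.753],
       [ 0.   ,  0.   ,  0.   ,  1.   ]])}
{'clock': 0.1, 'joint_pos': array([ 8.97310081e+01,  2.05873756e+01,  6.39175051e-01, -1.79292019e-02,
       -7.01381483e+01, -1.65061225e+01]), 'qvel': array([-0.10079101, -0.0715549 ,  0.13347998,  0.09909059, -0.02442231,
       -0.012968  ]), 'tau': array([-1.64549092e-03, -5.84161985e+01,  2.93752527e+01,  7.01555774e+00,
        1.01978835e-02, -5.43457281e-05]), 'tool_pos': array([0.19472291, 0.64583125, 0.22571645]), 'orientation': array([   5.46213894,   89.91202097, -101.31907969]), 'force': array([ 0.27025336, -0.16888982, -0.30573734]), 'moment': array([ 0.01353434,  0.04109837, -0.04455221]), 'opening': 0.08742794306752799}
```

View pics/top0.png

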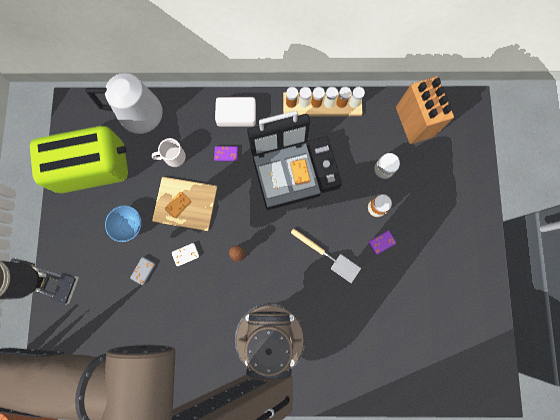

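View pics/side0.png

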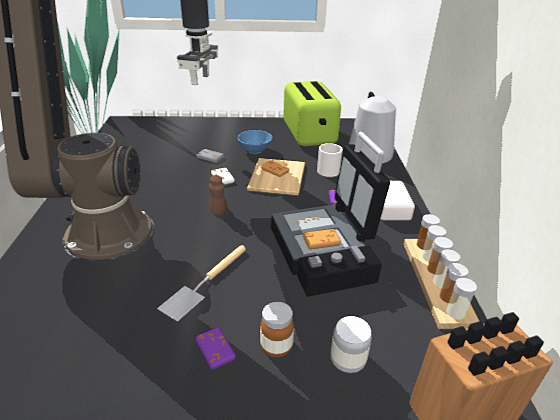

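Candidates for the hash brown (top view): the brown slab on the board (178,204); the one already in the right mould (300,172); purple ones (225,153) and (383,242); grey (143,270); white (185,254). I choose (178,204), the brown one on the board. The pale area at (277,176) should be the empty left mould with crumbs. A close crop will check this.

Run:
```python
from h import *
D=np.load('pics/top0.npz');im,d=D['im'],D['d'];P=cloud('top',d)
S=np.load('pics/side0.npz')
a=cv2.resize(im[170:235,145:225],(400,325),interpolation=3); b=cv2.resize(im[110:210,245:345],(325,325),interpolation=3)
c=cv2.resize(S['im'][195:295,260:390],(725,558),interpolation=3)[:270*2]
top=np.hstack([a,b]); cv2.imwrite('pics/crop1.png',np.vstack([top,cv2.resize(S['im'][225:290,280:385],(725,270),interpolation=3)])[...,::-1])
hsv=cv2.cvtColor(im,cv2.COLOR_RGB2HSV)
for n,(r0,r1,c0,c1) in dict(patty=(185,222,160,198),pin=(152,190,286,315)).items():
    print(n,hsv[(r0+r1)//2,(c0+c1)//2],P[(r0+r1)//2,(c0+c1)//2])
def st(n,m):
    q=P[m];q=q[np.isfinite(q[:,0])]
    r=cv2.minAreaRect(q[:,:2].astype(np.float32)*1000);print(n,len(q),np.round(np.median(q,0),4),np.round(r[0],1),np.round(r[1],1),round(r[2],1))
R=np.zeros(d.shape,bool)
def reg(r0,r1,c0,c1):
    m=R.copy();m[r0:r1,c0:c1]=1;return m
x,y,z=P[...,0],P[...,1],P[...,2]
st('patty z',reg(180,225,155,205)&(z>.025)&(z<.05))
st('board',reg(170,235,145,222)&(z>.008)&(z<.022))
st('pin sat',reg(145,192,280,318)&(hsv[...,1]>110)&(hsv[...,0]<30)&(hsv[...,2]>100))
st('panel',reg(130,200,300,345)&(z>.062)&(z<.076))
st('keys',reg(130,200,300,345)&(z>.080)&(z<.092))
st('press body',reg(130,212,245,345)&(z>.05)&(z<.076))
for n,(px,py) in dict(mug=(172,152),jar=(378,205),can=(387,165)).items():
    st(n,reg(py-15,py+15,px-17,px+17)&(z>.08)&(z<.12))
m=reg(105,150,245,330)&(z>.2);st('bar',m&(z>.27));print(np.nanmax(z[m]))
```

```text
patty [ 16 167 202] [0.47936662 0.32865903 0.02797734]
pin [ 20 153 245] [ 0.58830799 -0.1098662   0.06364886]
patty z 353 [0.4717 0.3343 0.0313] [472.3 333.7] [56.8 88.5] 46.8
board 2111 [0.4821 0.2981 0.0137] [498.1 323.7] [243.  200.3] 80.6
pin sat 357 [ 0.5859 -0.1093  0.0715] [ 587.8 -108.7] [92.2 54.8] 11.5
panel 1070 [ 0.6018 -0.1846  0.0689] [ 606.  -161.3] [196.4 153.5] 15.1
keys 157 [ 0.6119 -0.2021  0.0849] [ 628.3 -191. ] [178.   79.5] 33.3
press body 3697 [ 0.5834 -0.0914  0.0594] [587.4 -99.7] [200.2 285.1] 15.1
mug 102 [0.6605 0.359  0.0876] [662.7 358.6] [78.7 77.9] 65.5
jar 250 [ 0.4634 -0.3886  0.0985] [ 464.  -389.7] [57.1 60.1] 56.0
can 294 [ 0.6091 -0.4235  0.089 ] [ 610.9 -422.6] [67.1 68.1] 31.3
bar 211 [ 0.6933 -0.0297  0.2984] [693.2 -29.5] [ 15.1 123.1] 14.9
0.3075249915277465
```

View pics/crop1.png

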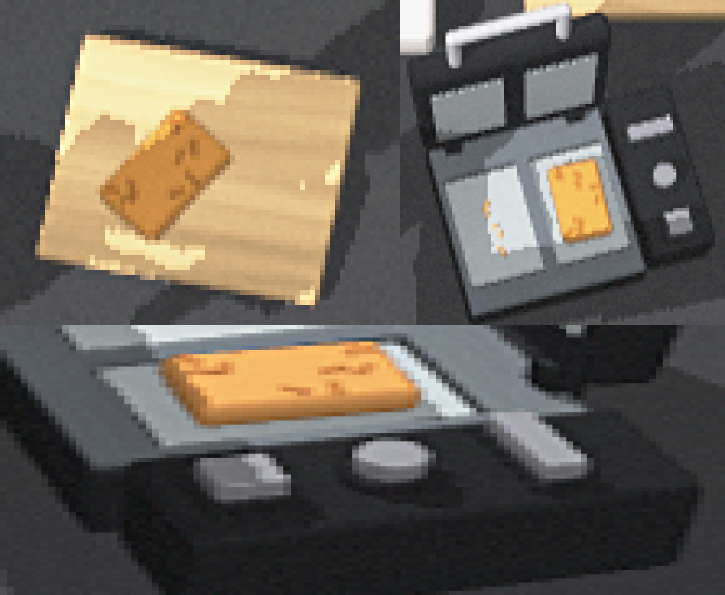

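The crop confirms it: the brown slab lies on the board. The left mould is empty, with crumbs at about (272,175), and patty_in is in the right mould. From front to back the keys are square (330,178), round (326,164) and long (321,149). Press yaw is about 15.1°, with its origin near (577,-62) mm, and patty_in and the bar both fit this.

```bash
cat >> h.py <<'E'
from scipy.spatial.transform import Rotation as Ro
YAW=np.radians(15.1);O=np.array([.5771,-.0616,0])
def W(x,y,z): # press mm -> world m
    c,s=np.cos(YAW),np.sin(YAW); return O+np.array([c*x-s*y,s*x+c*y,z])/1000
def loc(p):
    c,s=np.cos(YAW),np.sin(YAW); q=np.asarray(p)-O; return 1000*np.array([c*q[0]+s*q[1],-s*q[0]+c*q[1],q[2]])
def plan(p,jawdeg=None,spun=True):
    """spin first, then shift (cm) in the turned tool axes"""
    o=get_obs();R=Ro.from_euler('xyz',o['orientation'],degrees=True).as_matrix()
    a=np.degrees(np.arctan2(R[1,2],R[0,2]));spin=0
    if jawdeg is not None: spin=-((jawdeg-a+90)%180-90)
    R2=R@Ro.from_rotvec([np.radians(spin),0,0]).as_matrix()
    print('t',round(o['clock'],2),'tcp',np.round(o['tool_pos'],4),'loc',np.round(loc(o['tool_pos']),1),'jaw',round(a,1),'j',np.round(o['joint_pos'],1),'x',np.round(R[:,0],3))
    print('spin',round(np.radians(spin),3),'shift cm after spin',np.round((np.asarray(p)-o['tool_pos'])@R2*100,2),'F',np.round(o['force'],1),'open',round(o['opening'],4))
E
python3 - <<'E'
from h import *
D=np.load('pics/top0.npz');P=cloud('top',D['d']);z=P[...,2]
m=np.zeros(z.shape,bool);m[130:195,312:342]=1;m&=(z>.08)&(z<.1)
n,l,s,c=cv2.connectedComponentsWithStats(m.astype(np.uint8))
for i in range(1,n):
    if s[i,4]>8: print(s[i,4],np.round(c[i]),np.round(loc(np.nanmedian(P[l==i],0)),1))
plan([.4723,.3337,.12],46.8)
plan([.4723,.3337,.12],105.1)
E
```

```text
62 [322. 149.] [  48.2 -143.9   84.9]
38 [326. 164.] [  -7.  -142.4   84.9]
54 [330. 178.] [ -60.4 -141.2   84.8]
t 0.1 tcp [0.1947 0.6458 0.2257] loc [-184.9  782.6  225.7] jaw -106.8 j [ 89.7  20.6   0.6  -0.  -70.1 -16.5] x [-0.    -0.002 -1.   ]
spin 0.461 shift cm after spin [10.61 41.59  3.74] F [ 0.3 -0.2 -0.3] open 0.0874
t 0.1 tcp [0.1947 0.6458 0.2257] loc [-184.9  782.6  225.7] jaw -106.8 j [ 89.7  20.6   0.6  -0.  -70.1 -16.5] x [-0.    -0.002 -1.   ]
spin -0.556 shift cm after spin [10.61 18.68 37.35] F [ 0.3 -0.2 -0.3] open 0.0874
```

Emit:
move_arm(
  commands=[
    [[0,0,0,0.115],[0,0,0,0.115],[0,0,0,0.115],[0,0,0,0.116],[0,4,0.4,0],[0,4.8,0.4,0],[0,4.8,0.4,0],[0,4.8,0.4,0]],
  ],
)

```text
clock: 0.9
tool_pos: [0.3187, 0.507, 0.2262]
orientation: [21.2, 90.0, -111.9]
force: [-0.0, -0.2, 0.9]
opening: 0.0879
```

Emit:
move_arm(
  commands=[
    [[0,4.8,0.4,0],[0,4.8,0.4,0],[0,4.8,0.4,0],[1,4.8,0.5,0],[2,4,0.4,0],[3,0,0,0],[3,0,0,0],[0,0,0,0]],
  ],
)

```text
clock: 1.7
tool_pos: [0.471, 0.3318, 0.1324]
orientation: [-1.0, 89.5, -134.3]
force: [-0.5, 0.4, -0.0]
opening: 0.0878
```

Run:
```python
from h import *
plan([.4723,.3337,.12],46.8)
im,d=grab('top','top1');P=cloud('top',d);z=P[...,2]
S,ds=grab('side','side1')
cv2.imwrite('pics/crop2.png',np.hstack([cv2.resize(im[165:240,140:230],(360,300),interpolation=3),cv2.resize(S[110:210,220:340],(360,300),interpolation=3)])[...,::-1])
# side-view patty measurement from the first picture
D=np.load('pics/side0.npz');Q=cloud('side',D['d']);h=cv2.cvtColor(D['im'],cv2.COLOR_RGB2HSV)
m=np.zeros(D['d'].shape,bool);m[155:185,250:300]=1;m&=(Q[...,2]>.029)&(Q[...,2]<.045)
r=cv2.minAreaRect(Q[m][:,:2].astype(np.float32)*1000);print(m.sum(),r,np.median(Q[m],0))
```

```text
t 1.7 tcp [0.471  0.3318 0.1324] loc [1.000e-01 4.075e+02 1.324e+02] jaw -133.3 j [ 54.6  16.1 -18.9  -0.1 -55.4  -7.8] x [-0.006 -0.006 -1.   ]
spin -0.002 shift cm after spin [ 1.24 -0.03 -0.23] F [-0.5  0.4 -0. ] open 0.0878
194 ((472.0000915527344, 329.5910949707031), (59.45648193359375, 87.00634765625), 42.799278259277344) [0.47202728 0.32727681 0.03252509]
```

View pics/crop2.png

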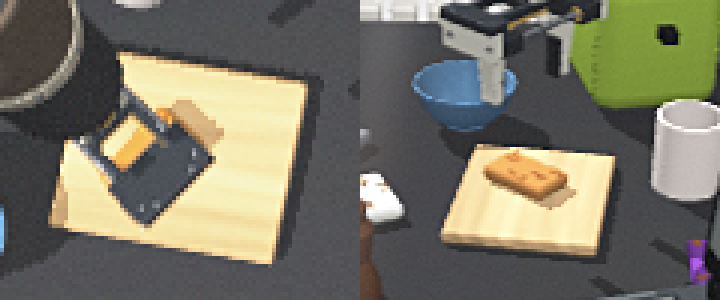

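The fingers straddle the brown patty on the board; in the top crop the patty lies between the jaws at about (135,140). I'll descend and grip.

Emit:
move_arm(
  commands=[
    [[3,0,0,0],[3,0,0,0],[2.5,0,0,0],[1.4,0,0,0],[0.7,0,0,0],[0,0,0,0],[0,0,0,0]],
  ],
)

```text
clock: 2.5
tool_pos: [0.4735, 0.3356, 0.032]
orientation: [179.2, 89.9, 46.0]
force: [-0.0, -0.2, 0.4]
opening: 0.0875
```

Emit:
move_arm(
  commands=[
    [[0.5,0,-0.2,0],[0.45,0,-0.1,0],[0,0,0,0],[0,0,0,0]],
  ],
)

```text
clock: 2.9
tool_pos: [0.4749, 0.3367, 0.021]
orientation: [22.1, 90.0, -111.1]
force: [0.3, 0.7, 0.1]
opening: 0.0875
```

Emit:
move_arm(
  commands=[
    [[0,0,0,0],[0,0,0,0],[0,0,0,0],[0,0,0,0],[0,0,0,0],[0,0,0,0],[0,0,0,0],[0,0,0,0]],
  ],
  jaw=4.5,
)

```text
clock: 3.7
tool_pos: [0.4748, 0.3366, 0.0211]
orientation: [7.6, 90.0, -125.6]
force: [-1.5, -1.1, 1.9]
opening: 0.0557
```

Emit:
move_arm(
  commands=[
    [[-1.5,0,0,0],[-3,0,0,0],[-4,0,0,0],[-4,0,0,0],[-2.5,0,0,0],[0,0,0,0],[0,0,0,0]],
  ],
)

```text
clock: 4.4
tool_pos: [0.4748, 0.3369, 0.1713]
orientation: [-154.9, 89.9, 71.9]
force: [-0.5, -0.6, -2.0]
opening: 0.056
```

Run:
```python
from h import *
plan(W(-8,49,160),105.1)
```

```text
t 4.4 tcp [0.4748 0.3369 0.1713] loc [  5.  411.4 171.3] jaw -133.2 j [ 54.6  14.3 -15.8  -0.  -59.8  -7.8] x [ 0.     0.001 -1.   ]
spin -1.018 shift cm after spin [ 1.09 -1.31 36.24] F [-0.5 -0.6 -2. ] open 0.056
```

Emit:
move_arm(
  commands=[
    [[0,0,0,-0.127],[0,0,0,-0.127],[0,0,0,-0.127],[0,0,0,-0.127],[0,0,0,-0.127],[0,0,0,-0.127],[0,0,0,-0.128],[0,0,0,-0.128]],
  ],
)

```text
clock: 5.2
tool_pos: [0.4742, 0.3361, 0.1691]
orientation: [-58.4, 89.8, -133.0]
force: [-0.4, -1.2, 0.1]
opening: 0.056
```

Emit:
move_arm(
  commands=[
    [[0,0,1.5,0],[0,0,3,0],[0,-0.2,3,0],[0,-0.2,3,0],[0,-0.2,3,0],[0,-0.2,3,0],[0,-0.2,3,0],[0,-0.3,3,0]],
  ],
)

```text
clock: 6.0
tool_pos: [0.5205, 0.114, 0.1699]
orientation: [-77.9, 89.9, -152.9]
force: [0.7, -0.5, -0.4]
opening: 0.0552
```

Emit:
move_arm(
  commands=[
    [[0,0,3,0],[0,0,3,0],[0,0,3,0],[0,0,3,0],[0,0,1.5,0],[0,0,0,0],[0,0,0,0],[0,0,0,0]],
  ],
)

```text
clock: 6.8
tool_pos: [0.556, -0.0136, 0.1708]
orientation: [-108.2, 90.0, 176.9]
force: [0.1, 0.2, -1.6]
opening: 0.0557
```

Run:
```python
from h import *
plan(W(-8,49,80),105.1)
im,d=grab('top','top2');S,ds=grab('side','side2')
Q=cloud('side',ds);h=cv2.cvtColor(S,cv2.COLOR_RGB2HSV)
m=np.zeros(ds.shape,bool);m[150:260,260:380]=1
m&=(h[...,0]<25)&(h[...,1]>110)&(Q[...,2]>.1)&(Q[...,2]<.2)
q=Q[m];print(m.sum(),[np.round(loc(np.percentile(q,p,axis=0)),1) for p in(2,50,98)])
cv2.imwrite('pics/crop3.png',np.hstack([cv2.resize(im[90:220,220:350],(390,390),interpolation=3),cv2.resize(S[110:300,230:420],(390,390),interpolation=3)])[...,::-1])
```

```text
t 6.8 tcp [ 0.556  -0.0136  0.1708] loc [ -7.9  51.8 170.8] jaw -74.9 j [ 18.8  12.  -19.   -0.  -59.1  86.4] x [-0.  0. -1.]
spin 0.0 shift cm after spin [ 9.08 -0.01  0.28] F [ 0.1  0.2 -1.6] open 0.0557
304 [array([-61.2,  25.3, 168.1]), array([-29.6,  39.1, 181.7]), array([ 38.2,  52.9, 184.4])]
```

View pics/crop3.png

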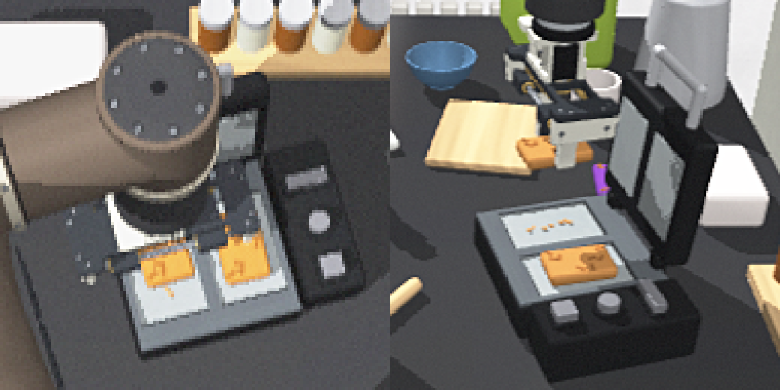

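The patty is held level above the left mould, whose crumbs show at about (550,228), and the lid is clear of the wrist. I'll lower it.

Emit:
move_arm(
  commands=[
    [[1,0,0.1,0],[2,0,0.1,0],[2,0,0.1,0],[2,0,0,0],[1.5,0,0,0],[0.8,0,0,0],[0,0,0,0],[0,0,0,0]],
  ],
)

```text
clock: 7.7
tool_pos: [0.5574, -0.0169, 0.0783]
orientation: [50.9, 90.0, -24.0]
force: [0.1, -0.0, -1.0]
opening: 0.0555
```

Run:
```python
from h import *
plan(W(-8,49,62),105.1)
S,ds=grab('side','side3')
Q=cloud('side',ds);h=cv2.cvtColor(S,cv2.COLOR_RGB2HSV)
m=np.zeros(ds.shape,bool);m[170:260,280:380]=1
m&=(h[...,0]<25)&(h[...,1]>110)&(Q[...,2]>.06)&(Q[...,2]<.13)
q=np.array([loc(p) for p in Q[m]]);q=q[q[:,1]>-5];print(len(q),np.round(np.percentile(q,[1,10,50,90,99],axis=0),1))
```

```text
t 7.7 tcp [ 0.5574 -0.0169  0.0783] loc [-7.4 48.3 78.3] jaw -74.8 j [ 18.4  17.8 -25.1   0.  -47.1  86.8] x [ 0. -0. -1.]
spin 0.001 shift cm after spin [ 1.63 -0.06 -0.07] F [ 0.1 -0.  -1. ] open 0.0555
259 [[-52.1  16.   74.1]
 [-49.5  18.4  79.9]
 [-31.1  30.   88.8]
 [ 20.6  62.2  91. ]
 [ 31.9  69.8  93.3]]
```

Emit:
move_arm(
  commands=[
    [[0.6,0,0,0],[0.5,0,0,0],[0.3,0,0,0],[0.2,0,0,0],[0,0,0,0],[0,0,0,0]],
  ],
)

```text
clock: 8.35
tool_pos: [0.5572, -0.0171, 0.0621]
orientation: [-40.6, 90.0, -115.5]
force: [-0.8, 0.1, -1.4]
opening: 0.0555
```

Emit:
move_arm(
  commands=[
    [[0.08,0,0,0],[0,0,0,0],[0,0,0,0]],
  ],
)

```text
clock: 8.65
tool_pos: [0.5571, -0.0171, 0.0614]
orientation: [82.3, 90.0, 7.5]
force: [0.6, 0.2, -1.1]
opening: 0.0559
```

Emit:
move_arm(
  commands=[
    [[0,0,0,0],[0,0,0,0],[0,0,0,0],[0,0,0,0],[0,0,0,0],[-0.3,0,0,0],[-1,0,0,0],[-1.5,0,0,0]],
  ],
  jaw=6.8,
)

```text
clock: 9.45
tool_pos: [0.5567, -0.0172, 0.0895]
orientation: [-87.0, 89.9, -161.9]
force: [-0.2, 0.6, 0.0]
opening: 0.0681
```

Emit:
move_arm(
  commands=[
    [[-3,0,0,0],[-3,0,0,0],[-3,0,0,0],[-3,0,0,0],[-2,0,0,0],[0,0,0,0],[0,0,0,0]],
  ],
)

```text
clock: 10.15
tool_pos: [0.5571, -0.017, 0.2302]
orientation: [101.1, 89.9, 26.2]
force: [-0.9, -0.5, 0.3]
opening: 0.0677
```

Run:
```python
from h import *
plan(W(-180,0,320),105.1)
S,ds=grab('side','side4')
Q=cloud('side',ds);h=cv2.cvtColor(S,cv2.COLOR_RGB2HSV)
m0=np.zeros(ds.shape,bool);m0[170:260,280:380]=1
m=m0&(h[...,0]<25)&(h[...,1]>110)&(Q[...,2]>.06)&(Q[...,2]<.1)
q=np.array([loc(p) for p in Q[m]])
for n,k in(('L',q[:,1]>-5),('R',q[:,1]<-5)): print(n,k.sum(),np.round(np.percentile(q[k],[1,10,50,90,99],axis=0),1))
b=np.array([loc(p) for p in Q[100:200,350:400][Q[100:200,350:400,2]>.285]]);print('bar',np.round(np.percentile(b,[2,50,98],axis=0),1))
cv2.imwrite('pics/crop4.png',cv2.resize(S[110:300,230:420],(500,500),interpolation=3)[...,::-1])
```

```text
t 10.15 tcp [ 0.5571 -0.017   0.2302] loc [ -7.7  48.3 230.2] jaw -74.9 j [ 18.4   9.3 -14.1  -0.  -66.5  86.8] x [ 0.001  0.001 -1.   ]
spin 0.001 shift cm after spin [ -9.01 -17.22   4.83] F [-0.9 -0.5  0.3] open 0.0677
L 454 [[-52.5  16.4  60.8]
 [-45.7  18.8  65.7]
 [-12.1  36.   72.1]
 [ 23.   63.4  74.2]
 [ 31.2  71.2  75.5]]
R 540 [[-48.6 -79.6  60.8]
 [-42.4 -76.9  65.9]
 [ -8.2 -58.7  72.3]
 [ 26.3 -33.   74.2]
 [ 35.3 -25.7  75.8]]
bar [[113.  -63.7 286.4]
 [117.  -15.6 298.7]
 [124.8  53.9 303.2]]
```

View pics/crop4.png

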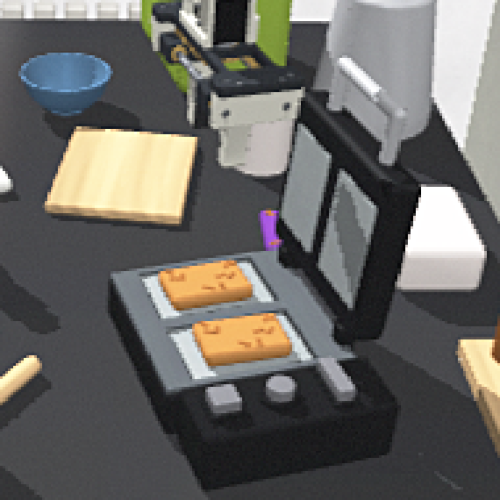

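Both hash browns lie flat in their moulds, the new one at crop (208,283), at the same height as patty_in. Its local centre is about (-10,45), with its top at 74 mm. Next is the lid: I'll grip the bar across its thickness with the tool down and follow the arc. First the arm rises, then it turns.

Emit:
move_arm(
  commands=[
    [[-3.5,0,0,0],[-3.5,0,0,0],[-3.5,0,0,0],[-2.5,0,0,0.1],[0,0,0,0.14],[0,0,0,0.14],[0,0,0,0.14],[0,0,0,0.14]],
  ],
)

```text
clock: 11.0
tool_pos: [0.5567, -0.0171, 0.3581]
orientation: [-56.8, 89.9, -169.9]
force: [-0.1, -0.3, -1.5]
opening: 0.068
```

Emit:
move_arm(
  commands=[
    [[0,0,0,0.14],[0,0,0,0.14],[0,0,0,0.14],[0,0,0,0.14],[0,0,0,0.14],[0,0,0,0.14],[0,0,0,0.07],[0,0,0,0]],
  ],
)

```text
clock: 11.8
tool_pos: [0.5568, -0.0171, 0.3581]
orientation: [-2.7, 89.9, -167.6]
force: [-0.4, -0.7, -0.1]
opening: 0.0679
```

Run:
```python
from h import *
plan(W(119,1,345),15.1)
```

```text
t 11.8 tcp [ 0.5568 -0.0171  0.3581] loc [ -8.   48.3 358.1] jaw -164.9 j [ 18.4   6.1  -1.4  -0.  -82.6  -3.2] x [-0.002 -0.    -1.   ]
spin 0.0 shift cm after spin [  1.28   4.73 -12.71] F [-0.4 -0.7 -0.1] open 0.0679
```

Emit:
move_arm(
  commands=[
    [[0,0.8,-2,0],[0,0.8,-2.3,0],[0,0.8,-2.3,0],[0,0.8,-2.3,0],[0,0.8,-2.3,0],[0,0.7,-1.5,0],[0,0,0,0],[0,0,0,0]],
  ],
)

```text
clock: 12.6
tool_pos: [0.6918, -0.0292, 0.3579]
orientation: [-5.8, 89.9, -170.5]
force: [-0.3, 0.4, -0.1]
opening: 0.0679
```

Run:
```python
from h import *
plan(W(119,1,283),15.1)
S,ds=grab('side','side5')
cv2.imwrite('pics/crop5.png',cv2.resize(S[60:220,300:440],(525,600),interpolation=3)[...,::-1])
```

```text
t 12.6 tcp [ 0.6918 -0.0292  0.3579] loc [119.2   1.3 357.9] jaw -164.7 j [ 13.7  19.8  16.2  -0.  -86.5   1.6] x [-0.002 -0.    -1.   ]
spin 0.003 shift cm after spin [7.49 0.04 0.  ] F [-0.3  0.4 -0.1] open 0.0679
```

View pics/crop5.png

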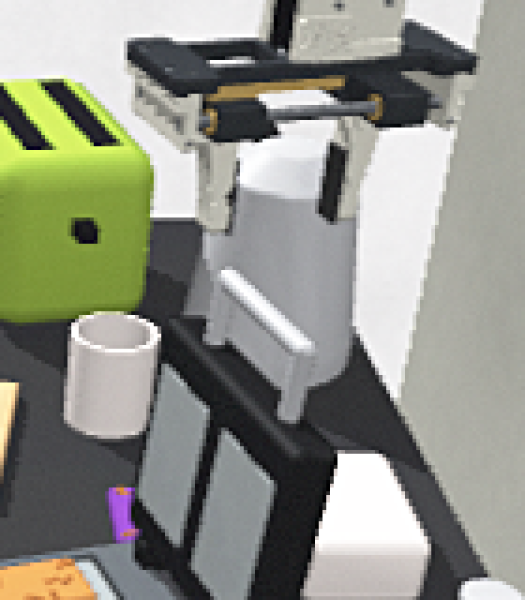

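The open fingers stand above the middle of the bar (crop ~(265,315)), one in front and one behind. I'll descend and close.

Emit:
move_arm(
  commands=[
    [[1.5,0,0,0],[2,0,0,0],[2,0,0,0],[1.3,0,0,0],[0.7,0,0,0],[0,0,0,0],[0,0,0,0]],
  ],
)

```text
clock: 13.35
tool_pos: [0.6923, -0.0292, 0.2853]
orientation: [158.6, 89.9, -6.2]
force: [-0.2, 0.5, 0.1]
opening: 0.068
```

Emit:
move_arm(
  commands=[
    [[0,0,0,0],[0,0,0,0],[0,0,0,0],[0,0,0,0],[0,0,0,0],[0,0,0,0],[0,0,0,0],[0,0,0,0]],
  ],
  jaw=1.0,
)

```text
clock: 14.15
tool_pos: [0.6929, -0.0289, 0.2846]
orientation: [173.0, 89.9, 8.2]
force: [3.1, 0.5, 0.3]
opening: 0.013
```

Run:
```python
from h import *
plan(W(119,1,283),15.1)
# arc from current position: bar (TCP+13 up) about hinge
o=get_obs();p=loc(o['tool_pos']);b=lambda t:np.array([85-222*np.cos(t)+18*np.sin(t),75.5+222*np.sin(t)+18*np.cos(t)])
ts=np.linspace(1.4,1.8,4001);B=np.array([b(t) for t in ts]);t0=ts[np.argmin(abs(B[:,0]-p[0]))];print('theta0',t0,b(t0),p)
T=np.linspace(0,1,25);T=t0*(1-(0.5*T+0.5*T*T*(3-2*T)));C=np.array([b(t) for t in T])
D=np.diff(C,axis=0)/10
print(np.round(np.c_[T[1:],-D[:,1],-D[:,0]],2).tolist())
```

```text
t 14.15 tcp [ 0.6929 -0.0289  0.2846] loc [120.4   1.4 284.6] jaw -164.8 j [ 13.7  20.7   8.4   0.  -77.6   1.5] x [ 0.002  0.    -1.   ]
spin 0.002 shift cm after spin [0.16 0.04 0.14] F [3.1 0.5 0.3] open 0.013
theta0 1.6494 [120.37647353 295.40112578] [120.36846315   1.41213229 284.63244764]
[[1.61, -0.12, 0.85], [1.56, -0.1, 1.03], [1.51, -0.06, 1.19], [1.45, 0.01, 1.34], [1.39, 0.11, 1.46], [1.31, 0.22, 1.56], [1.24, 0.35, 1.63], [1.16, 0.5, 1.68], [1.08, 0.66, 1.69], [1.0, 0.81, 1.67], [0.91, 0.97, 1.63], [0.82, 1.11, 1.55], [0.74, 1.24, 1.45], [0.65, 1.35, 1.33], [0.57, 1.43, 1.19], [0.49, 1.49, 1.04], [0.41, 1.51, 0.89], [0.34, 1.5, 0.73], [0.26, 1.46, 0.59], [0.2, 1.39, 0.45], [0.14, 1.3, 0.33], [0.08, 1.17, 0.23], [0.04, 1.02, 0.15], [0.0, 0.85, 0.09]]
```

Emit:
move_arm(
  commands=[
    [[-0.12,0,0.85,0],[-0.1,0,1.03,0],[-0.06,0,1.19,0],[0.01,0,1.34,0],[0.11,0,1.46,0],[0.22,0,1.56,0],[0.35,0,1.63,0],[0.5,0,1.68,0]],
  ],
)

```text
clock: 14.95
tool_pos: [0.5895, -0.0566, 0.2765]
orientation: [179.4, 89.7, 14.6]
force: [3.5, 3.5, 2.4]
opening: 0.0133
```

Run:
```python
from h import *
plan(W(-16,1.4,270),15.1)
```

```text
t 14.95 tcp [ 0.5895 -0.0566  0.2765] loc [ 13.2   1.6 276.5] jaw -164.8 j [ 13.4  11.   -5.9  -0.  -72.8   1.8] x [ 0.005  0.001 -1.   ]
spin 0.002 shift cm after spin [0.64 0.02 2.93] F [3.5 3.5 2.4] open 0.0133
```

Tracking the arc well (local x 13, forces of 3–4 N as expected), so I continue.

Emit:
move_arm(
  commands=[
    [[0.66,0,1.69,0],[0.81,0,1.67,0],[0.97,0,1.63,0],[1.11,0,1.55,0],[1.24,0,1.45,0],[1.35,0,1.33,0],[1.43,0,1.19,0],[1.49,0,1.04,0]],
  ],
)

```text
clock: 15.75
tool_pos: [0.4778, -0.0867, 0.1851]
orientation: [-173.3, 89.7, 21.9]
force: [3.8, 5.4, 0.1]
opening: 0.0129
```

Emit:
move_arm(
  commands=[
    [[1.51,0,0.89,0],[1.5,0,0.73,0],[1.46,0,0.59,0],[1.39,0,0.45,0],[1.3,0,0.33,0],[0.9,0,0.16,0],[0,0,0,0],[0,0,0,0]],
  ],
)

```text
clock: 16.55
tool_pos: [0.4478, -0.0949, 0.104]
orientation: [-169.0, 89.8, 26.2]
force: [4.1, 4.6, -4.8]
opening: 0.013
```

Run:
```python
from h import *
plan(W(-137,1.4,83),15.1)
```

```text
t 16.55 tcp [ 0.4478 -0.0949  0.104 ] loc [-133.5    1.5  104. ] jaw -164.8 j [ 12.8   7.  -35.6  -0.1 -47.2   2.5] x [ 0.003  0.001 -1.   ]
spin 0.002 shift cm after spin [2.1  0.01 0.36] F [ 4.1  4.6 -4.8] open 0.013
```

Emit:
move_arm(
  commands=[
    [[0.8,0,0.15,0],[0.7,0,0.1,0],[0.5,0,0.05,0],[0.2,0,0,0],[0.1,0,0,0],[0,0,0,0],[0,0,0,0]],
  ],
)

```text
clock: 17.25
tool_pos: [0.4459, -0.096, 0.0846]
orientation: [167.2, 89.7, 2.5]
force: [-10.2, 7.9, 35.6]
opening: 0.0132
```

Emit:
move_arm(
  commands=[
    [[-0.05,0,0,0],[0,0,0,0],[0,0,0,0],[0,0,0,0],[0,0,0,0]],
  ],
  jaw=2.8,
)

```text
clock: 17.75
tool_pos: [0.4433, -0.0967, 0.0812]
orientation: [-3.6, 90.0, -168.4]
force: [0.6, -0.6, 0.2]
opening: 0.0277
```

Emit:
move_arm(
  commands=[
    [[-0.5,0,0,0],[-1.5,0,0,0],[-2.5,0,0,0],[-3,0,0,0],[-2,0,0,0],[0,0,0,0],[0,0,0,0]],
  ],
)

```text
clock: 18.45
tool_pos: [0.4436, -0.0965, 0.1768]
orientation: [-170.1, 89.9, 25.1]
force: [-0.8, 0.2, -0.6]
opening: 0.0284
```

Run:
```python
from h import *
plan(W(-60,-143,150),15.1)
im,d=grab('top','top6');S,ds=grab('side','side6')
for n,dd in(('top',d),('side',ds)):
    P=cloud(n,dd);L=(P-O)@np.array([[np.cos(YAW),-np.sin(YAW),0],[np.sin(YAW),np.cos(YAW),0],[0,0,1]])*1000
    k=(abs(L[...,1])<90)&(L[...,0]>-75)&(L[...,0]<75)&(L[...,2]>85)&(L[...,2]<130)
    q=L[k]; A=np.c_[q[:,:2],np.ones(len(q))];print(n,len(q),'plane',np.round(np.linalg.lstsq(A,q[:,2],rcond=None)[0],4))
    k=(abs(L[...,1])<50)&(L[...,0]>-150)&(L[...,0]<-122)&(L[...,2]>80)&(L[...,2]<130)
    print('bar',np.round(np.percentile(L[k],[50,95],axis=0),1))
    k=(L[...,1]>-180)&(L[...,1]<-110)&(abs(L[...,0])<85)&(L[...,2]>80)&(L[...,2]<100)
    c,l,s,ce=cv2.connectedComponentsWithStats(k.astype(np.uint8))
    for i in range(1,c):
        if s[i,4]>10: print('key',s[i,4],np.round(np.median(L[l==i],0),1))
cv2.imwrite('pics/crop6.png',np.hstack([cv2.resize(im[110:230,240:360],(390,390),interpolation=3),cv2.resize(S[160:310,250:400],(390,390),interpolation=3)])[...,::-1])
```

```text
t 18.45 tcp [ 0.4436 -0.0965  0.1768] loc [-138.     1.1  176.8] jaw -164.8 j [ 12.7   1.7 -30.3  -0.  -58.    2.5] x [ 0.001  0.    -1.   ]
spin 0.001 shift cm after spin [ 2.68 14.41 -7.8 ] F [-0.8  0.2 -0.6] open 0.0284
top 328 plane [-1.351000e-01 -7.000000e-04  1.187318e+02]
bar [[-137.4   39.4   98.4]
 [-131.1   48.7  103.1]]
key 31 [  51.  -155.3   85.8]
key 43 [ -62.9 -145.    85.5]
side 2268 plane [-3.700000e-03  1.100000e-03  1.117786e+02]
bar [[-1.386e+02  1.000e-01  9.880e+01]
 [-1.290e+02  4.830e+01  1.017e+02]]
key 111 [  48.1 -147.9   85.1]
key 77 [  -6.9 -147.5   85.1]
key 100 [ -61.4 -149.2   85.8]
```

View pics/crop6.png

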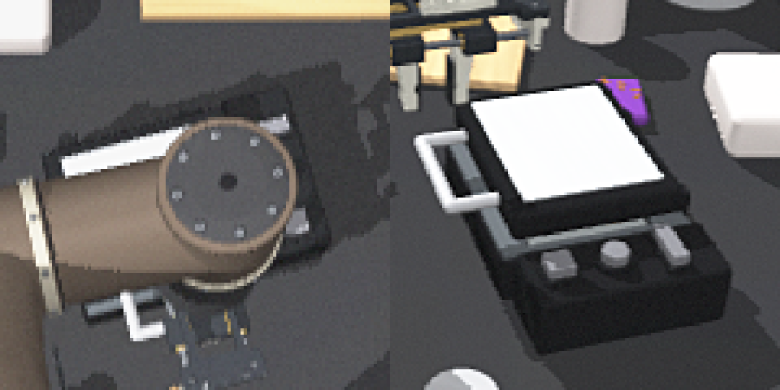

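The lid lies level in both crops: fitted tilt is -0.004 rad and the bar centre is at about 94 mm, so it is shut. The keys are at crop (558,263) for square, (614,252) for round and (670,243) for long. I'll go to the square key with closed fingers.

Emit:
move_arm(
  commands=[
    [[0,1.6,-0.9,0],[0,2.4,-1.3,0],[0,2.4,-1.3,0],[0,2.4,-1.3,0],[0,2.4,-1.3,0],[0,2.4,-1.2,0],[0,1,-0.5,0],[0,0,0,0]],
  ],
  jaw=0,
)

```text
clock: 19.35
tool_pos: [0.557, -0.2178, 0.1747]
orientation: [-18.8, 89.8, 176.3]
force: [-0.9, 0.7, -0.6]
opening: 0.0003
```

Emit:
move_arm(
  commands=[
    [[1.5,0,0,0],[2,0,0,0],[2,0,0,0],[1.7,0,0,0],[0.7,0,0,0],[0,0,0,0],[0,0,0,0]],
  ],
)

```text
clock: 20.05
tool_pos: [0.5573, -0.2168, 0.0981]
orientation: [137.9, 90.0, -26.9]
force: [-0.4, -0.0, 0.1]
opening: 0.0005
```

Run:
```python
from h import *
plan(W(-60,-145,80),15.1)
```

```text
t 20.05 tcp [ 0.5573 -0.2168  0.0981] loc [ -59.6 -144.7   98.1] jaw -164.8 j [ -2.5  19.8 -18.8   0.  -51.4  17.7] x [ 0. -0. -1.]
spin 0.002 shift cm after spin [1.81 0.03 0.04] F [-0.4 -0.   0.1] open 0.0005
```

Emit:
move_arm(
  commands=[
    [[0.6,0,0,0],[0.4,0,0,0],[0.3,0,0,0],[0.3,0,0,0],[0.15,0,0,0],[0,0,0,0],[0,0,0,0]],
  ],
)

```text
clock: 20.75
tool_pos: [0.5572, -0.217, 0.0803]
orientation: [151.9, 90.0, -12.9]
force: [-1.5, 2.3, 5.4]
opening: 0.0005
```

Emit:
move_arm(
  commands=[
    [[0.1,0,0,0],[0.05,0,0,0],[0,0,0,0],[0,0,0,0]],
  ],
)

```text
clock: 21.15
tool_pos: [0.5573, -0.2171, 0.0801]
orientation: [137.8, 89.9, -26.9]
force: [-5.2, 4.3, 15.5]
opening: 0.0003
```

Emit:
move_arm(
  commands=[
    [[-0.5,0,0,0],[-1,0,0,0],[-2,0,0,0],[-0.5,0,0,0],[0,0,0,0],[0,0,0,0]],
  ],
)

```text
clock: 21.75
tool_pos: [0.5567, -0.217, 0.1179]
orientation: [-43.1, 90.0, 152.1]
force: [-0.1, -1.2, -1.3]
opening: 0.0004
```

Run:
```python
from h import *
plan(W(50,-145,98),15.1)
```

```text
t 21.75 tcp [ 0.5567 -0.217   0.1179] loc [ -60.2 -144.7  117.9] jaw -164.8 j [ -2.6  18.6 -17.5  -0.  -53.9  17.8] x [-0.001  0.    -1.   ]
spin 0.001 shift cm after spin [  1.98   0.03 -11.02] F [-0.1 -1.2 -1.3] open 0.0004
```

Force rose to 15.5 N at z = 80 mm, so the square key is fully down; it is now released. Next is the long key.

Emit:
move_arm(
  commands=[
    [[0,0,-1.5,0],[0,0,-2.2,0],[0,0,-2.3,0],[0,0,-2.3,0],[0,0,-1.7,0],[0,0,-1,0],[0,0,0,0],[0,0,0,0]],
  ],
)

```text
clock: 22.55
tool_pos: [0.6627, -0.1882, 0.1177]
orientation: [-21.4, 89.9, 173.7]
force: [-0.6, 0.2, -0.4]
opening: 0.0004
```

Emit:
move_arm(
  commands=[
    [[1,0,0,0],[1,0,0,0],[0,0,0,0],[0,0,0,0]],
  ],
)

```text
clock: 22.95
tool_pos: [0.6627, -0.1884, 0.0979]
orientation: [-12.8, 89.9, -177.6]
force: [0.5, -0.6, 0.5]
opening: 0.0003
```

Run:
```python
from h import *
plan(W(50,-145,80),15.1)
```

```text
t 22.95 tcp [ 0.6627 -0.1884  0.0979] loc [  49.6 -144.7   97.9] jaw -164.8 j [  0.3  27.4  -6.3   0.  -56.4  14.9] x [-0.001 -0.    -1.   ]
spin 0.001 shift cm after spin [ 1.79  0.03 -0.04] F [ 0.5 -0.6  0.5] open 0.0003
```

Emit:
move_arm(
  commands=[
    [[0.6,0,0,0],[0.4,0,0,0],[0.3,0,0,0],[0.3,0,0,0],[0.2,0,0,0],[0.08,0,0,0],[0,0,0,0],[0,0,0,0]],
  ],
)

```text
clock: 23.75
tool_pos: [0.6632, -0.1882, 0.0804]
orientation: [113.4, 90.0, -51.4]
force: [-3.3, 1.5, 6.2]
opening: 0.0006
```

Emit:
move_arm(
  commands=[
    [[0.1,0,0,0],[0.03,0,0,0],[0,0,0,0],[0,0,0,0]],
  ],
)

```text
clock: 24.15
tool_pos: [0.6632, -0.1883, 0.0802]
orientation: [127.2, 90.0, -37.5]
force: [-5.7, 3.2, 12.1]
opening: 0.0004
```

Emit:
move_arm(
  commands=[
    [[-0.5,0,0,0],[-1,0,0,0],[-2.5,0,0,0],[-3.5,0,0,0],[-3.5,0,0,0],[-2,0,0,0],[0,0,0,0],[0,0,0,0]],
  ],
)

```text
clock: 24.95
tool_pos: [0.6634, -0.1881, 0.2088]
orientation: [-175.5, 89.9, 19.7]
force: [0.2, 0.3, -1.6]
opening: 0.0001
```

Run:
```python
from h import *
plan(W(50,-145,200),15.1)
S,ds=grab('side','side7')
P=cloud('side',ds);L=(P-O)@np.array([[np.cos(YAW),-np.sin(YAW),0],[np.sin(YAW),np.cos(YAW),0],[0,0,1]])*1000
k=(abs(L[...,1])<90)&(L[...,0]>-75)&(L[...,0]<75)&(L[...,2]>85)&(L[...,2]<130)
q=L[k];print('plane',np.round(np.linalg.lstsq(np.c_[q[:,:2],np.ones(len(q))],q[:,2],rcond=None)[0],4))
k=(L[...,1]>-180)&(L[...,1]<-110)&(abs(L[...,0])<85)&(L[...,2]>80)&(L[...,2]<100)
c,l,s,ce=cv2.connectedComponentsWithStats(k.astype(np.uint8))
for i in range(1,c):
    if s[i,4]>10: print('key',s[i,4],np.round(np.median(L[l==i],0),1))
cv2.imwrite('pics/side7.png',S[...,::-1])
```

```text
t 24.95 tcp [ 0.6634 -0.1881  0.2088] loc [  50.3 -144.6  208.8] jaw -164.8 j [  0.3  22.5   1.2  -0.  -68.7  14.9] x [ 0.001  0.    -1.   ]
spin 0.001 shift cm after spin [0.88 0.04 0.03] F [ 0.2  0.3 -1.6] open 0.0001
plane [-3.700000e-03  2.200000e-03  1.118376e+02]
key 112 [  48.8 -148.8   85.3]
key 78 [  -6.3 -147.2   85.4]
key 99 [ -61.9 -148.8   85.9]
```

View pics/side7.png

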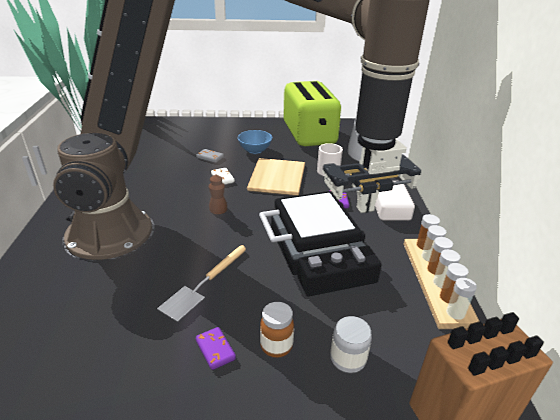

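The lid is level and shut at (318,212), all three keys are up (about 85–86 mm), and the mug, jar and can are standing. The arm is clear, so I hand in.

```bash
python3 -c "
from h import *
print(close_job())"
```

```text
the job is handed in; nothing more can be done
None
```

The job is done and handed in at about 25 s of the 72 s allowed; `close_job()` reports no verdict.

- **Hash brown:** it lies in the left mould, at about (-10, 45) mm in the press frame. Its top was at the same height as the one already in the right mould, and both looked flat before I shut the lid. I could not see either of them afterwards.
- **Lid:** I held the bar and took it down along its arc at about 1 rad/s at most, well under the slam limit. It met the stop at about 36 N. The last picture gave a tilt of about 0.004 rad, so it is shut.
- **Keys:** I pressed the square key and then the long key to their stops, at 15.5 N and 12 N with the fingertips about 80 mm above the worktop. The round key was not touched. All three measured 85–86 mm high afterwards, so they are up.
- **Other things:** the mug, jar and can are standing, and the arm is clear, about 12 cm above the keys.

**Disagreements:** the two cameras disagreed by up to 6 mm on the sideways position of the patty and the keys, so I aimed near the middle. The measured jaw opening on the bar was 13 mm against its stated 14 mm.

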